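Stack the garnish tins on their stands

TASK

Put the bar's garnish tins away in two towers: the three round tins on the round wooden stand, large at the bottom, medium on it, small on top; the two square tins on the square wooden stand, the large one below and the small one on it. Every tin must stand upright and sit fully down in the recess of the stand or tin beneath it. Leave the jigger, the bottle stopper and the dropper bottle standing where they are.

Things in the scene. Friction and masses are not known exactly. Their poses are not given: they have to be found in the camera images.
- round_large: Loose round lidded steel tin, standing upright: the widest of three round tins. Diameter 66, height 54. A raised rim 3 wide and 4 high runs round its flat top, leaving a round recess 60 across and 4 deep, with floor 50 above the underside. The medium round tin seats in this recess. Origin: centre of the underside; z up along its axis. (Sizes in mm.)
- round_medium: Loose round lidded steel tin, standing upright: the middle one of three round tins. Diameter 52, height 48. A raised rim 3 wide and 4 high runs round its flat top, leaving a round recess 46 across and 4 deep, with floor 44 above the underside. The small round tin seats in this recess. Origin: centre of the underside; z up along its axis. (Sizes in mm.)
- round_small: Loose round lidded steel tin, standing upright: the narrowest of three round tins. Diameter 38, height 42. A raised rim 3 wide and 4 high runs round its flat top, leaving a round recess 32 across and 4 deep, with floor 38 above the underside. Origin: centre of the underside; z up along its axis. (Sizes in mm.)
- square_large: Loose square lidded steel tin, standing upright: the larger of two square tins. 64 x 64, height 52. A rim 3 wide, 4 high round its flat top leaves a square recess 58 x 58 and 4 deep, with floor 48 above the underside. The small square tin seats in it, sides parallel (4 play each side). Origin: centre of the underside; x and y square to its flat sides, z up. Four-fold symmetric. (Sizes in mm.)
- square_small: Loose square lidded steel tin, standing upright: the smaller of two square tins. 50 x 50, height 46. A rim 3 wide, 4 high round its flat top leaves a square recess 44 x 44 and 4 deep, with floor 42 above the underside. Origin: centre of the underside; x and y square to its flat sides, z up. Four-fold symmetric. (Sizes in mm.)
- round_stand: Fixed round wooden stand, diameter 96, height 14, with a round recess in its top 74 across and 4 deep (floor 10 above the worktop), into which the large round tin fits. Origin: centre of the underside, on the worktop; z up. (Sizes in mm.)
- square_stand: Fixed square wooden stand, 96 x 96, height 14, with a square recess in its top 72 x 72 and 4 deep (floor 10 above the worktop), sides parallel to the stand's, into which the large square tin fits. Origin: centre of the underside, on the worktop; x and y square to its sides, z up. (Sizes in mm.)
- jigger: Bystander: loose copper double-cone measuring cup, diameter 46, height 84, upright, towards the back in the middle. From just behind it (x over about 0.6 m) a shelf and wall cabinets hang some 450 and more above the worktop; keep the arm low or near there. The tins and stands lie in one staggered row, left to right, in front of it. Origin: centre of the underside. (Sizes in mm.)
- stopper: Bystander: loose bottle stopper standing on its pale knob with its black plug up, diameter 28, height 47, at the back left. Origin: centre of the underside. (Sizes in mm.)
- bitters: Bystander: loose small brown dropper bottle with a black teat, diameter 34, height 102, at the back right. Origin: centre of the underside. (Sizes in mm.)
Not all that is in view belongs to the job. What is shaped like the square_small but red or yellow is not meant.

How it is judged (in metres and radians):
At the end, for the whole second after the job is handed in: Round tins large, medium, small on the round stand from the bottom up; square tins large, small on the square stand. Each is within 9 mm of the centre of what it sits in, within 2.5 mm of its recess floor's height, within 0.06 rad of upright, and at rest (horizontal distance between round_large and round_stand below 0.009 m and z of round_large in the frame of round_stand between 0.0075 and 0.0125 m and angle between each of round_large, round_medium, round_small, square_large, square_small's own z axis and vertical below 0.06 rad and linear speed of each of round_large, round_medium, round_small, square_large, square_small below 0.02 m/s and angular speed of each of round_large, round_medium, round_small, square_large, square_small below 0.2 rad/s and horizontal distance between round_medium and round_large below 0.009 m and z of round_medium in the frame of round_large between 0.0475 and 0.0525 m and horizontal distance between round_small and round_medium below 0.009 m and z of round_small in the frame of round_medium between 0.0415 and 0.0465 m and horizontal distance between square_large and square_stand below 0.009 m and z of square_large in the frame of square_stand between 0.0075 and 0.0125 m and horizontal distance between square_small and square_large below 0.009 m and z of square_small in the frame of square_large between 0.0455 and 0.0505 m); the robot touches nothing.
It fails at once if the jigger is displaced by more than 30 mm or tipped over (distance of jigger from where it was at the start of the episode above 0.03 m or angle between jigger's own z axis and vertical above 0.5 rad).
It fails at once if the bottle stopper is displaced by more than 30 mm or tipped over (distance of stopper from where it was at the start of the episode above 0.03 m or angle between stopper's own z axis and vertical above 0.5 rad).
It fails at once if the dropper bottle is displaced by more than 30 mm or tipped over (distance of bitters from where it was at the start of the episode above 0.03 m or angle between bitters's own z axis and vertical above 0.5 rad).
It also fails if it takes over 118 s, if anything falls off the work surface, if the arm or the gripper's body presses on something with over 40 N, if the wrist force passes 120 N, or if a joint passes its speed limit or range.

ROBOT

A 6-joint arm with a two-finger parallel gripper is mounted at the origin on a cart in front of the work surface, level with it; the furniture and walls round the work are solid. World frame = base frame: x ahead of the robot, y to its left, z up, the work surface at z = 0. Lengths are in m, angles in degrees, forces in N, time in s.
With the tool pointing down it reaches from about 0.35 to 0.95 m from the base axis. Payload 17.4 kg.
Tool frame: the origin (TCP) lies between the finger pads; the fingertips stand 17 mm ahead of it and the grasp point (between the pads) lies 2 mm behind it; z points along the fingers, y is the line along which they close (so a half turn about z gives the same grasp; the last joint's range is limited). The gripper opens to 93 mm and grips with 3 to 60 N. Pads are 15 mm wide; open, the fingers measure 128 mm over their backs; the gripper's body (75 mm by 188 mm) begins 65 mm behind the grasp point.
Start: joints at [75.126, 6.646, 82.598, -0, 90.757, -2.166], TCP at [0.148, 0.658, 0.2] pointing down, gripper open.
Joint ranges: [-162.19, 162.19], [-47.58, 125.68], [4.15, 143.07], [-65.23, 245.23], [0.69, 171.88], [-170.13, 170.13]. Speed limits (degrees/s): [108.29, 108.29, 127.2, 180, 180, 180].

INTERFACE

Orientations are given as a 3x3 rotation matrix whose columns are the frame's x, y, z axes.
In Python, from bench import r gives the robot as it stands. The module is installed in compiled form; this text tells all that it offers.
- The arm moves only by the tool play_rows, never from a script. Its argument "commands" is text: rows parted by semicolons, each of 7 numbers parted by spaces: the shift along the tool's x, y, z in parts of the range, where 1.0 means 1 m, then the turn, a rotation vector about the tool's x, y, z in a scale on which 1.0 is 360 degrees, then the finger opening in m, from 0 to 0.093. In form: dx dy dz wx wy wz claw; .... A call has 1 to 20 rows; each row is the pose to reach, as a shift and turn from the pose commanded when the call began, along the tool's axes at that moment; what a row does not reach only later rows make up. A row lasts 1/12 s, in which the tool goes at most 41.7 mm and 7.16 degrees, less where a joint would pass 70% of its speed; a pose out of reach is approached as far as the arm can. No shift or turn number may pass 1 either way. A call with a gripper value outside its range is refused whole. The fingers move at their own pace and stop on an object; "grip_force" is the grip in N (left out, the last holds). Time passes only in rows, so rows that repeat a pose let the fingers close. It gives the time, the measured TCP pose, the force, the opening and the grip force at its end, in the units of the state.
- r.get_obs(): the state, without advancing time (a new reading comes with each control period).
- r.read_camera(name): name is "scene" or "side" or "wrist"; returns the picture (480x640x3 uint8, red, green, blue); there is no depth.
- r.camera_model(name): a dict with "intrinsics" (3x3 intrinsics, pixels), "eye" and "rotation" of the camera in the world; the wrist camera has in their place "T_tool_cam" (4x4, takes a point from camera to tool coordinates, whose origin is the TCP and whose axes are the flange's). Camera axes: x right, y up, looking along -z (the intrinsics and any distortion apply to the point x, -y, -z); pixel columns grow to the right and rows downward; lengths in m; the calibration is good to about 2 mm. A picture is of the moment at which its call begins: read the wrist's pose just before it. camera_model takes no time and is no camera call.
- r.hand_in(): hands the job in; it is judged then, once.
The state is a dict: "clock": time; "qpos": joint angles; "joint_velocities": joint speeds; "tau": joint torques, N m; "ee_pos": TCP position; "tool_rot": TCP orientation; "force": force on the tool from outside, world axes, zero at the start; "moment": the same for the moment, N m; "finger_gap": opening from 0.0 (shut) to 1.0 (fully open); "gripper_force": force on a finger pad.
Only numpy, scipy, OpenCV 4.12 (cv2) and the standard library are available. Lean on these libraries where they do the work, as an engineer would, in place of code of your own. Each camera call takes 0.05 s, during which the arm holds its last target. There are 200 camera calls.

## Working session

There is one attempt and no reset: what is moved stays moved. The work goes in short steps, Python scripts to look and compute and a tool call to move; the robot and the scene stay as the last step left them, time stands still between calls to the robot, and variables do not carry over. Pictures are saved under pics/ and viewed, at most 14 in all, crops included, and the job is handed in when it is done.

Besides the shell and the picture viewer there is one more tool, called after ">>>" as name(argument=value, ...) on one line, values as JSON. play_rows: Moves the arm, as the interface text tells. Its arguments: {"type":"object","properties":{"commands":{"type":"string"},"grip_force":{"type":"number"}},"required":["commands"]}

```bash
mkdir -p pics; python3 - <<'E'
from bench import r
import cv2,numpy as np
o=r.get_obs();print(o['clock'],o['ee_pos'],o['tool_rot'],o['finger_gap'])
for n in ('scene','side'):
    cv2.imwrite(f'pics/{n}0.png',cv2.cvtColor(r.read_camera(n),cv2.COLOR_RGB2BGR))
for n in ('scene','side','wrist'): print(n,r.camera_model(n))
E
```

```text
0.0 [0.14842938 0.65823111 0.19885987] [[-9.75511792e-01  2.19946931e-01 -3.00745687e-04]
 [ 2.19947135e-01  9.75511058e-01 -1.19770212e-03]
 [ 2.99498364e-05 -1.23452070e-03 -9.99999238e-01]] 0.9987886420728995
scene {'intrinsics': array([[600.17088969,   0.        , 313.43690171],
       [  0.        , 600.17088969, 232.62059502],
       [  0.        ,   0.        ,   1.        ]]), 'eye': array([-0.11609915, -0.95636872,  0.88227213]), 'rotation': array([[ 0.83887345,  0.30844867, -0.44849833],
       [-0.54390155,  0.50753717, -0.66826426],
       [ 0.02150436,  0.80452808,  0.59352517]])}
side {'intrinsics': array([[461.40880718,   0.        , 321.08392875],
       [  0.        , 461.40880718, 237.23611953],
       [  0.        ,   0.        ,   1.        ]]), 'eye': array([0.31750895, 1.05969806, 0.51072278]), 'rotation': array([[-0.97994315,  0.09661809, -0.17428815],
       [-0.19802192, -0.37411175,  0.90599543],
       [ 0.02233231,  0.92233689,  0.38574075]])}
wrist {'intrinsics': array([[381.20977242,   0.        , 318.70798325],
       [  0.        , 381.20977242, 231.0335203 ],
       [  0.        ,   0.        ,   1.        ]]), 'T_tool_cam': array([[-1.49342864e-03,  9.67873318e-01,  2.51433907e-01,
         7.02937309e-02],
       [ 9.99998870e-01,  1.48895887e-03,  2.08020436e-04,
        -6.10577699e-04],
       [-1.73037318e-04,  2.51433934e-01, -9.67874448e-01,
        -1.84693856e-01],
       [ 0.00000000e+00,  0.00000000e+00,  0.00000000e+00,
         1.00000000e+00]])}
```

View pics/scene0.png

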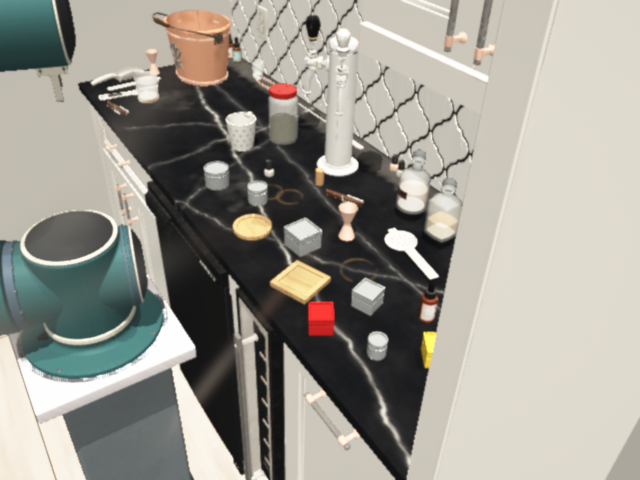

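View pics/side0.png

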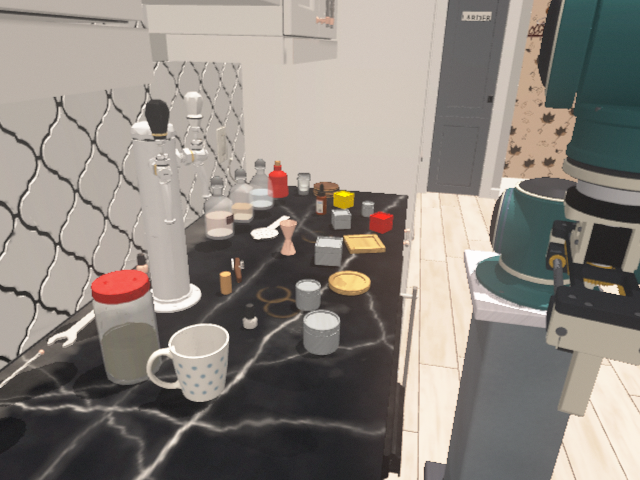

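The scene view shows the row of objects, listed here by scene pixel:
- **Round tins:** large (217,176), medium (258,193), small (377,346).
- **Square tins:** large (303,236), small (368,295).
- **Stands:** round (252,227), square (300,281).
- **Decoys:** red (321,318) and yellow (430,350), both shaped like the small square tin. The grey one at (368,295) is the one meant.
- **Bystanders:** jigger (347,222), stopper (269,170), bitters (429,305).

```bash
cat > h.py <<'E'
import numpy as np,cv2
from bench import r
def cam(n,o=None):
    m=r.camera_model(n);K=m['intrinsics']
    if n!='wrist': return K,m['eye'],m['rotation']
    T=m['T_tool_cam'];R=o['tool_rot']
    return K,o['ee_pos']+R@T[:3,3],R@T[:3,:3]
def ray(c,uv,z):
    K,e,R=c
    uv=np.atleast_2d(np.asarray(uv,float));d=np.linalg.solve(K,np.c_[uv,np.ones(len(uv))].T).T
    d=(d*[1,-1,-1])@R.T
    return e+d*((z-e[2])/d[:,2])[:,None]
def snap(name,f):
    o=r.get_obs();c=cam(name,o);im=cv2.cvtColor(r.read_camera(name),cv2.COLOR_RGB2BGR)
    cv2.imwrite(f'pics/{f}.png',im);return o,c,im
def go(x,y,z=None,yaw=None):
    """shift in tool axes to target; yaw = desired angle (deg, mod 180) of the tool y axis in world"""
    o=r.get_obs();R=o['tool_rot'];t=np.array([x,y,o['ee_pos'][2] if z is None else z])
    w=0
    if yaw is not None:
        cur=np.degrees(np.arctan2(R[1,1],R[0,1]));w=-((yaw-cur+90)%180-90)
    print('shift',np.round(R.T@(t-o['ee_pos']),4),'wz',np.round(w,1),'tcp',np.round(o['ee_pos'],4),'q6',np.round(o['qpos'][5],1),'t',o['clock'])
E
python3 - <<'E'
from h import *
c=cam('scene')
for n,u,v,z in [('RL',217,169,.054),('RM',258,186,.048),('RS',377,339,.042),('SL',303,228,.052),('SS',368,287,.046),('red',321,310,.046),('yel',434,345,.046),('rst',252,226,.014),('sst',300,280,.014),('jig',347,206,.084),('stop',269,163,.047),('bit',430,287,.1)]:
    print(n,ray(c,[u,v],z)[0].round(3))
E
```

```text
RL [0.445 0.354 0.054]
RM [0.502 0.23  0.048]
RS [ 0.437 -0.36   0.042]
SL [0.5   0.007 0.052]
SS [ 0.509 -0.235  0.046]
red [ 0.387 -0.241  0.046]
yel [ 0.516 -0.432  0.046]
rst [0.425 0.123 0.014]
sst [ 0.419 -0.111  0.014]
jig [ 0.614 -0.009  0.084]
stop [0.587 0.321 0.047]
bit [ 0.573 -0.346  0.1  ]
```

```bash
python3 -c "
from h import *
go(.45,.26,.24,90)"
```

```text
shift [-0.3818 -0.3222 -0.0407] wz -12.7 tcp [0.1485 0.6583 0.199 ] q6 -2.2 t 0.1
```

The manual's scale: turns go in shares of 360 degrees. Converting my numbers, -12.7 degrees / 360 = -0.0353.

>>> play_rows(commands="-0.08 -0.07 -0.02 0 0 -0.0111 .093;-0.16 -0.14 -0.04 0 0 -0.0222 .093;-0.24 -0.21 -0.04 0 0 -0.0353 .093;-0.31 -0.27 -0.04 0 0 -0.0353 .093;-0.38 -0.322 -0.04 0 0 -0.0353 .093;-0.38 -0.322 -0.04 0 0 -0.0353 .093;-0.38 -0.322 -0.04 0 0 -0.0353 .093;-0.38 -0.322 -0.04 0 0 -0.0353 .093;-0.38 -0.322 -0.04 0 0 -0.0353 .093;-0.38 -0.322 -0.04 0 0 -0.0353 .093;-0.38 -0.322 -0.04 0 0 -0.0353 .093;-0.38 -0.322 -0.04 0 0 -0.0353 .093;-0.38 -0.322 -0.04 0 0 -0.0353 .093;-0.38 -0.322 -0.04 0 0 -0.0353 .093;-0.38 -0.322 -0.04 0 0 -0.0353 .093", grip_force=20)

```text
clock: 1.35
ee_pos: [0.4482, 0.2609, 0.2394]
tool_rot: [[-1.0, 0.001, -0.001], [0.001, 1.0, 0.0], [0.001, 0.0, -1.0]]
force: [-0.1, -0.5, -0.1]
finger_gap: 1.0
gripper_force: 0.0
```

```bash
python3 -c "
from h import *
o,c,im=snap('wrist','w1');print(o['ee_pos'],o['tool_rot'].round(3),o['qpos'],o['clock'])"
```

```text
[0.44816018 0.26086479 0.23936007] [[-1.     0.001 -0.001]
 [ 0.001  1.     0.   ]
 [ 0.001  0.    -1.   ]] [ 2.73737691e+01 -1.34704937e+01  9.81871850e+01  1.67733276e-02
  9.53107062e+01 -6.25773207e+01] 1.35
```

View pics/w1.png

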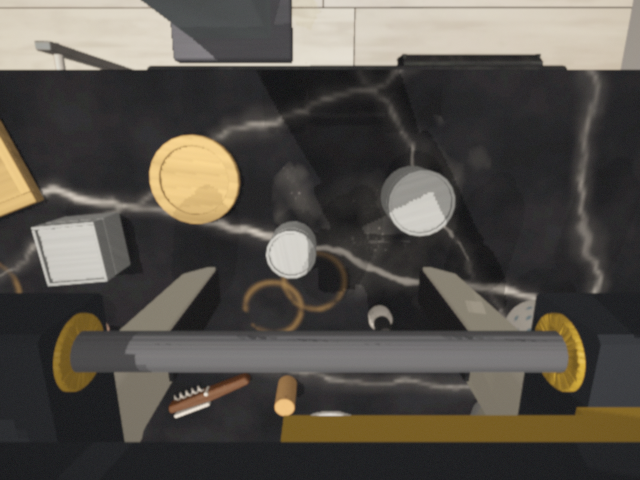

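The wrist view has +column = +y and down = +x. Pixel positions: large round tin top about (421,205), medium tin (291,254), round stand (195,180), large square tin (70,252) and stopper (379,318).

```bash
cat >> h.py <<'E'
def circ(im,c,xy,z,D,tag=None,S=4,tol=.06,p2=12,win=1.0):
    """rectify the plane z around xy (1px = .25 mm) and find the circle of diameter D"""
    K,e,R=c;h=D*win;n=int(h*2*1000*S);
    pts=np.array([[xy[0]-h,xy[1]-h],[xy[0]-h,xy[1]+h],[xy[0]+h,xy[1]+h],[xy[0]+h,xy[1]-h]])
    P=np.c_[pts,np.full(4,z)]-e;q=(P@R)*[1,-1,-1];q=q@K.T;q=q[:,:2]/q[:,2:]
    M=cv2.getPerspectiveTransform(q.astype(np.float32),np.float32([[0,0],[n,0],[n,n],[0,n]]))
    w=cv2.warpPerspective(im,M,(n,n));g=cv2.GaussianBlur(cv2.cvtColor(w,cv2.COLOR_BGR2GRAY),(0,0),3)
    if tag: cv2.imwrite(f'pics/{tag}.png',w)
    rr=D/2*1000*S
    a=cv2.HoughCircles(g,cv2.HOUGH_GRADIENT_ALT if False else cv2.HOUGH_GRADIENT,1,10,param1=60,param2=p2,minRadius=int(rr*(1-tol)),maxRadius=int(rr*(1+tol)))
    out=[] if a is None else [(round(xy[0]-h+b[1]/S/1000,4),round(xy[1]-h+b[0]/S/1000,4),round(2*b[2]/S,1)) for b in a[0][:3]]
    return out,w
E
python3 - <<'E'
from h import *
o=r.get_obs();c=cam('wrist',o);im=cv2.imread('pics/w1.png')
ws=[]
for n,u,z,D in [('RL',(418,202),.054,.066),('RM',(291,254),.048,.052),('rst',(195,180),.014,.096)]:
    p=ray(c,u,z)[0];res,w=circ(im,c,p,z,D);print(n,p.round(4),res)
    for b in res[:1]:
        cv2.circle(w,(int((b[1]-p[1]+D)*4000),int((b[0]-p[0]+D)*4000)),int(b[2]*2),(0,0,255),1)
    ws.append(cv2.resize(w,(260,260)))
cv2.imwrite('pics/c1.png',np.hstack(ws))
hsv=cv2.cvtColor(im,cv2.COLOR_BGR2HSV);m=cv2.inRange(hsv,(10,70,120),(30,255,255));m[:,260:]=0;m[230:]=0
for k in cv2.findContours(m,0,2)[0]:
    if cv2.contourArea(k)>2000:
        P=ray(c,k[:,0],.014)[:,:2].astype(np.float32);print('wood',cv2.fitEllipse(P),cv2.minEnclosingCircle(P))
E
```

```text
RL [0.4441 0.3587 0.054 ] [(np.float64(0.4457), np.float64(0.362), np.float32(65.8)), (np.float64(0.445), np.float64(0.3595), np.float32(69.2)), (np.float64(0.4432), np.float64(0.3615), np.float32(68.1))]
RM [0.4996 0.2322 0.048 ] [(np.float64(0.5007), np.float64(0.2314), np.float32(51.5)), (np.float64(0.5007), np.float64(0.2339), np.float32(54.7)), (np.float64(0.4982), np.float64(0.2316), np.float32(54.2))]
rst [0.4271 0.1282 0.014 ] [(np.float64(0.4272), np.float64(0.1265), np.float32(96.1)), (np.float64(0.429), np.float64(0.1285), np.float32(100.6)), (np.float64(0.4275), np.float64(0.124), np.float32(91.2))]
wood ((0.42713668942451477, 0.126662015914917), (0.09536552429199219, 0.09673614799976349), 18.94927215576172) ((0.4269927740097046, 0.12660621106624603), 0.04900835081934929)
```

View pics/c1.png

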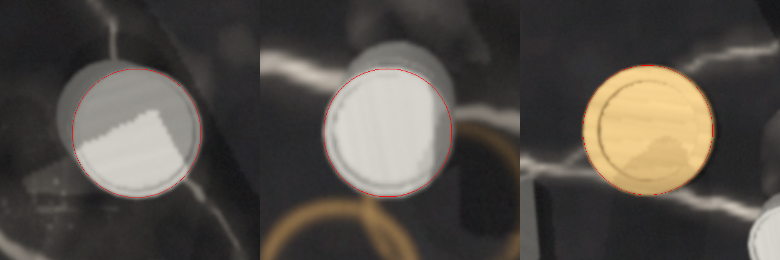

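The red circles match the three rims, giving RL (0.446, 0.362), RM (0.501, 0.231) and the round stand (0.427, 0.127). Next I grasp RL.

>>> play_rows(commands="0.0025 0.04 0 0 0 0 .093;0.0025 0.08 0 0 0 0 .093;0.0025 0.101 0.03 0 0 0 .093;0.0025 0.101 0.07 0 0 0 .093;0.0025 0.101 0.11 0 0 0 .093;0.0025 0.101 0.15 0 0 0 .093;0.0025 0.101 0.18 0 0 0 .093;0.0025 0.101 0.2 0 0 0 .093;0.0025 0.101 0.206 0 0 0 .093;0.0025 0.101 0.206 0 0 0 .093;0.0025 0.101 0.206 0 0 0 .093;0.0025 0.101 0.206 0 0 0 .06;0.0025 0.101 0.206 0 0 0 .05;0.0025 0.101 0.206 0 0 0 .05;0.0025 0.101 0.206 0 0 0 .05;0.0025 0.101 0.206 0 0 0 .05;0.0025 0.101 0.206 0 0 0 .05;0.0025 0.101 0.206 0 0 0 .05", grip_force=25)

```text
clock: 2.9
ee_pos: [0.446, 0.3619, 0.0341]
tool_rot: [[-1.0, 0.0, 0.0], [0.0, 1.0, 0.0], [-0.0, 0.0, -1.0]]
force: [-0.6, 0.1, 4.2]
finger_gap: 0.671
gripper_force: 25.0
```

>>> play_rows(commands="0 0 -0.03 0 0 0 .05;0 0 -0.06 0 0 0 .05;0 -0.01 -0.09 0 0 0 .05;0.005 -0.04 -0.1 0 0 0 .05;0.01 -0.08 -0.1 0 0 0 .05;0.0186 -0.12 -0.1 0 0 0 .05;0.0186 -0.16 -0.1 0 0 0 .05;0.0186 -0.2 -0.1 0 0 0 .05;0.0186 -0.225 -0.1 0 0 0 .05;0.0186 -0.2354 -0.1 0 0 0 .05;0.0186 -0.2354 -0.09 0 0 0 .05;0.0186 -0.2354 -0.06 0 0 0 .05;0.0186 -0.2354 -0.035 0 0 0 .05;0.0186 -0.2354 -0.022 0 0 0 .05;0.0186 -0.2354 -0.022 0 0 0 .05;0.0186 -0.2354 -0.022 0 0 0 .05")

```text
clock: 4.23
ee_pos: [0.4271, 0.127, 0.0556]
tool_rot: [[-1.0, -0.001, -0.001], [-0.001, 1.0, -0.0], [0.001, -0.0, -1.0]]
force: [-0.6, 0.1, 0.6]
finger_gap: 0.538
gripper_force: 0.0
```

```bash
python3 - <<'E'
from h import *
o,c,im=snap('wrist','w2');print(o['ee_pos'],o['force'])
s,cs,ims=snap('side','s2');go(.4271,.1266,.0445)
cv2.imwrite('pics/s2c.png',np.hstack([cv2.resize(ims[230:330,250:450],(400,200)),cv2.resize(im[:,120:520],(400,480))[140:340]]))
E
```

```text
[0.42706055 0.12701711 0.05556606] [-0.57430992  0.11317077  0.61805087]
shift [ 0.0008 -0.0004  0.0125] wz 0 tcp [0.4279 0.127  0.057 ] q6 -76.8 t 4.3333
```

View pics/s2c.png

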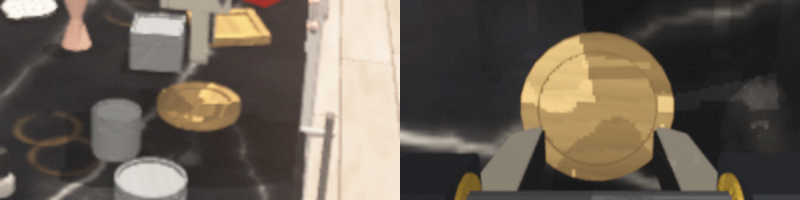

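The tin slipped out: the stand is empty and RL is still standing near its old place. I'll back up and re-measure.

>>> play_rows(commands="0 0 -0.04 0 0 0 .07;0 0.03 -0.08 0 0 0 .093;0 0.07 -0.12 0 0 0 .093;-0.01 0.11 -0.16 0 0 0 .093;-0.02 0.15 -0.18 0 0 0 .093;-0.02 0.15 -0.18 0 0 0 .093;-0.02 0.15 -0.18 0 0 0 .093;-0.02 0.15 -0.18 0 0 0 .093")

```text
clock: 5.0
ee_pos: [0.4476, 0.2779, 0.2376]
tool_rot: [[-1.0, -0.002, 0.002], [-0.002, 1.0, 0.001], [-0.002, 0.001, -1.0]]
force: [-0.2, -1.4, -1.2]
finger_gap: 0.996
gripper_force: 0.0
```

```bash
python3 - <<'E'
from h import *
o,c,im=snap('wrist','w3');print(o['ee_pos'],o['clock'])
ws=[]
for n,p,z,D in [('RL',(.446,.362),.054,.066),('RM',(.5007,.2314),.048,.052)]:
    res,w=circ(im,c,p,z,D,win=1.2);print(n,res[:2]);
    for b in res[:1]: cv2.circle(w,(int((b[1]-p[1]+D*1.2)*4000),int((b[0]-p[0]+D*1.2)*4000)),int(b[2]*2),(0,0,255),1)
    ws.append(cv2.resize(w,(260,260)))
cv2.imwrite('pics/c3.png',np.hstack(ws+[cv2.resize(im,(347,260))]))
E
```

```text
[0.44763128 0.27791921 0.23761727] 5.0
RL [(np.float32(0.4402), np.float32(0.3557), np.float32(65.6)), (np.float32(0.4424), np.float32(0.3569), np.float32(63.7))]
RM [(np.float32(0.5002), np.float32(0.2306), np.float32(52.0)), (np.float32(0.5027), np.float32(0.2311), np.float32(54.7))]
```

View pics/c3.png

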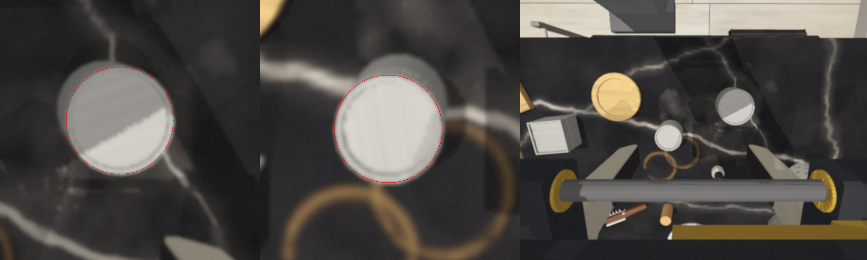

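```bash
python3 - <<'E'
from h import *
ws=[]
for cn in ('side','scene'):
    o,c,im=snap(cn,cn+'3')
    for n,p,z,D in [('RL',(.4402,.3557),.054,.066),('RM',(.5007,.2314),.048,.052),('st',(.4271,.1266),.014,.096)]:
        res,w=circ(im,c,p,z,D);print(cn,n,res[:2])
        for b in res[:1]: cv2.circle(w,(int((b[1]-p[1]+D)*4000),int((b[0]-p[0]+D)*4000)),int(b[2]*2),(0,0,255),1)
        ws.append(cv2.resize(w,(240,240)))
cv2.imwrite('pics/c4.png',np.vstack([np.hstack(ws[:3]),np.hstack(ws[3:])]))
go(.4402,.3557,.033,90)
E
```

```text
side RL [(np.float32(0.4421), np.float32(0.3568), np.float32(66.3)), (np.float32(0.4418), np.float32(0.3596), np.float32(67.4))]
side RM [(np.float32(0.5023), np.float32(0.2323), np.float32(53.0)), (np.float32(0.4996), np.float32(0.234), np.float32(48.8))]
side st [(np.float32(0.4295), np.float32(0.1255), np.float32(97.5))]
scene RL [(np.float32(0.4406), np.float32(0.3591), np.float32(64.6))]
scene RM [(np.float32(0.5006), np.float32(0.234), np.float32(52.5))]
scene st [(np.float32(0.428), np.float32(0.128), np.float32(96.2)), (np.float32(0.4287), np.float32(0.1307), np.float32(94.6))]
shift [0.0068 0.0802 0.2022] wz -0.0 tcp [0.447  0.2756 0.2352] q6 -61.1 t 5.15
```

View pics/c4.png

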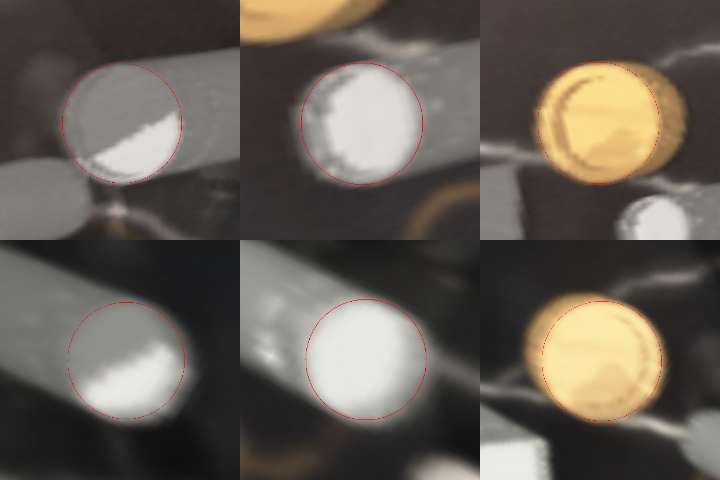

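All three views agree on RL at (0.441, 0.356), so the grip slipped rather than the measurement being off. I'll regrasp with more force, then lift a little and check.

>>> play_rows(commands="0.006 0.04 0 0 0 0 .093;0.006 0.08 0.02 0 0 0 .093;0.006 0.08 0.06 0 0 0 .093;0.006 0.08 0.1 0 0 0 .093;0.006 0.08 0.14 0 0 0 .093;0.006 0.08 0.17 0 0 0 .093;0.006 0.08 0.195 0 0 0 .093;0.006 0.08 0.204 0 0 0 .093;0.006 0.08 0.204 0 0 0 .093;0.006 0.08 0.204 0 0 0 .093;0.006 0.08 0.204 0 0 0 .04;0.006 0.08 0.204 0 0 0 .04;0.006 0.08 0.204 0 0 0 .04;0.006 0.08 0.204 0 0 0 .04;0.006 0.08 0.204 0 0 0 .04;0.006 0.08 0.204 0 0 0 .04;0.006 0.08 0.204 0 0 0 .04;0.006 0.08 0.204 0 0 0 .04", grip_force=50)

```text
clock: 6.65
ee_pos: [0.4415, 0.3566, 0.0322]
tool_rot: [[-1.0, 0.0, 0.001], [0.0, 1.0, 0.0], [-0.001, 0.0, -1.0]]
force: [-1.2, -0.3, 5.4]
finger_gap: 0.674
gripper_force: 49.9
```

>>> play_rows(commands="0 0 -0.01 0 0 0 .04;0 0 -0.02 0 0 0 .04;0 0 -0.03 0 0 0 .04;0 0 -0.03 0 0 0 .04")

```text
clock: 6.98
ee_pos: [0.4421, 0.357, 0.0645]
tool_rot: [[-1.0, 0.0, 0.003], [0.0, 1.0, 0.002], [-0.003, 0.002, -1.0]]
force: [0.4, 0.5, -1.9]
finger_gap: 0.678
gripper_force: 49.9
```

```bash
python3 - <<'E'
from h import *
o=r.get_obs();print(o['ee_pos'],o['force'],o['finger_gap']*93,o['gripper_force'])
s,cs,a=snap('side','s5');_,_,b=snap('wrist','w5')
cv2.imwrite('pics/c5.png',np.hstack([cv2.resize(a[260:380,240:400],(426,320)),cv2.resize(b,(426,320))]))
E
```

```text
[0.44208895 0.35700457 0.06447082] [ 0.35589366  0.53194056 -1.93797583] 63.04579909157456 49.94677662849426
```

View pics/c5.png

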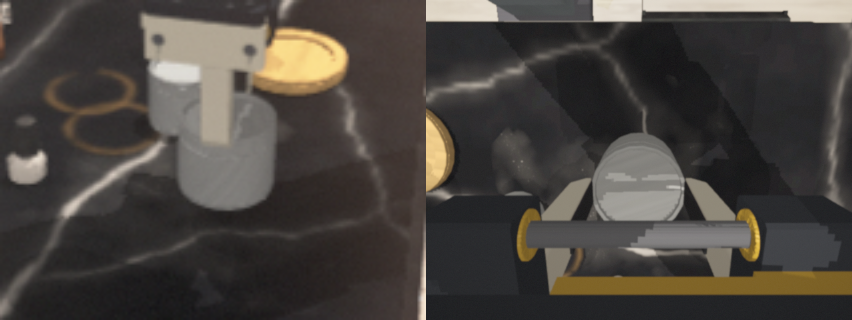

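RL is lifted and held steady. I'll carry it to the stand with smooth acceleration.

>>> play_rows(commands="0 0 -0.01 0 0 0 .04;0 0 -0.025 0 0 0 .04;0 -0.005 -0.04 0 0 0 .04;0.002 -0.015 -0.05 0 0 0 .04;0.004 -0.03 -0.05 0 0 0 .04;0.006 -0.055 -0.05 0 0 0 .04;0.008 -0.08 -0.05 0 0 0 .04;0.01 -0.105 -0.05 0 0 0 .04;0.012 -0.13 -0.05 0 0 0 .04;0.014 -0.155 -0.05 0 0 0 .04;0.014 -0.18 -0.05 0 0 0 .04;0.014 -0.2 -0.05 0 0 0 .04;0.014 -0.215 -0.05 0 0 0 .04;0.014 -0.225 -0.05 0 0 0 .04;0.014 -0.23 -0.05 0 0 0 .04;0.014 -0.23 -0.04 0 0 0 .04;0.014 -0.23 -0.02 0 0 0 .04;0.014 -0.23 0 0 0 0 .04;0.014 -0.23 0.01 0 0 0 .04;0.014 -0.23 0.01 0 0 0 .04")

```text
clock: 8.75
ee_pos: [0.4257, 0.1265, 0.0487]
tool_rot: [[-1.0, -0.001, -0.004], [-0.001, 1.0, -0.001], [0.004, -0.001, -1.0]]
force: [0.3, -0.5, -2.9]
finger_gap: 0.673
gripper_force: 49.9
```

```bash
python3 - <<'E'
from h import *
o=r.get_obs();print(o['force'],o['finger_gap']*93,o['gripper_force'])
o,c,im=snap('wrist','w6')
zt=o['ee_pos'][2]-.0322+.054
print(circ(im,c,(.427,.127),zt,.066)[0])
go(.4275,.1268,.0425)
E
```

```text
[ 0.26076876 -0.4889613  -2.90496989] 62.5677648571242 49.946749806404114
[(np.float32(0.4081), np.float32(0.1256), np.float32(69.2)), (np.float32(0.4051), np.float32(0.1259), np.float32(63.7)), (np.float32(0.4071), np.float32(0.1229), np.float32(64.0))]
shift [-0.001   0.0002  0.008 ] wz 0 tcp [0.4265 0.1266 0.0505] q6 -76.8 t 8.8
```

>>> play_rows(commands="-0.001 0 0.003 0 0 0 .04;-0.001 0 0.006 0 0 0 .04;-0.001 0 0.008 0 0 0 .04;-0.001 0 0.008 0 0 0 .04;-0.001 0 0.008 0 0 0 .04")

```text
clock: 9.22
ee_pos: [0.4283, 0.1264, 0.0439]
tool_rot: [[-1.0, 0.0, 0.0], [0.0, 1.0, 0.0], [-0.0, 0.0, -1.0]]
force: [0.8, -0.4, -2.6]
finger_gap: 0.672
gripper_force: 49.9
```

>>> play_rows(commands="0 0 0.001 0 0 0 .04;0 0 0.002 0 0 0 .04;0 0 0.002 0 0 0 .04;0 0 0.002 0 0 0 .04")

```text
clock: 9.55
ee_pos: [0.4285, 0.1264, 0.0422]
tool_rot: [[-1.0, 0.0, 0.001], [0.0, 1.0, 0.0], [-0.001, 0.0, -1.0]]
force: [-2.6, -0.2, 4.8]
finger_gap: 0.678
gripper_force: 49.9
```

>>> play_rows(commands="0 0 0 0 0 0 .08;0 0 0 0 0 0 .093;0 0 0 0 0 0 .093;0 0 -0.01 0 0 0 .093;0 0 -0.04 0 0 0 .093;0 0 -0.08 0 0 0 .093;-0.01 0.03 -0.12 0 0 0 .093;-0.02 0.07 -0.16 0 0 0 .093;-0.02 0.08 -0.195 0 0 0 .093;-0.02 0.08 -0.195 0 0 0 .093;-0.02 0.08 -0.195 0 0 0 .093;-0.02 0.08 -0.195 0 0 0 .093")

```text
clock: 10.55
ee_pos: [0.4484, 0.2067, 0.2375]
tool_rot: [[-1.0, -0.001, 0.001], [-0.001, 1.0, 0.0], [-0.001, 0.0, -1.0]]
force: [-0.6, -0.7, -0.7]
finger_gap: 1.001
gripper_force: 0.0
```

```bash
python3 - <<'E'
from h import *
o,c,im=snap('wrist','w7');print(o['ee_pos'],o['clock'])
ws=[]
for n,p,z,D in [('RL',(.428,.1266),.064,.066),('RM',(.5007,.2314),.048,.052),('st',(.4271,.1266),.014,.096)]:
    res,w=circ(im,c,p,z,D);print(n,res[:2])
    for b in res[:1]: cv2.circle(w,(int((b[1]-p[1]+D)*4000),int((b[0]-p[0]+D)*4000)),int(b[2]*2),(0,0,255),1)
    ws.append(cv2.resize(w,(240,240)))
cv2.imwrite('pics/c7.png',np.hstack(ws))
go(.5005,.231,.03,90)
E
```

```text
[0.44836805 0.20672021 0.2374839 ] 10.55
RL [(np.float32(0.4266), np.float32(0.1252), np.float32(66.3)), (np.float32(0.4266), np.float32(0.1277), np.float32(69.2))]
RM [(np.float32(0.5001), np.float32(0.2305), np.float32(52.4)), (np.float32(0.5026), np.float32(0.231), np.float32(50.2))]
st [(np.float32(0.4275), np.float32(0.126), np.float32(96.1)), (np.float32(0.425), np.float32(0.1255), np.float32(91.3))]
shift [-0.0526  0.0249  0.2062] wz 0.0 tcp [0.448  0.2062 0.2362] q6 -68.3 t 10.6
```

View pics/c7.png

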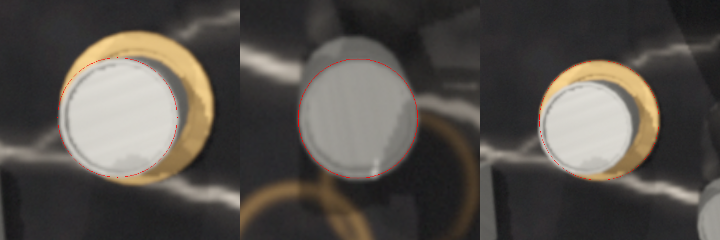

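RL is seated on the stand: the fit gives (0.4266, 0.1252) against the stand's (0.4275, 0.126). RM is at (0.500, 0.231), so I grasp that next.

>>> play_rows(commands="-0.03 0.015 0.02 0 0 0 .093;-0.052 0.0245 0.06 0 0 0 .093;-0.052 0.0245 0.1 0 0 0 .093;-0.052 0.0245 0.14 0 0 0 .093;-0.052 0.0245 0.17 0 0 0 .093;-0.052 0.0245 0.195 0 0 0 .093;-0.052 0.0245 0.206 0 0 0 .093;-0.052 0.0245 0.206 0 0 0 .093;-0.052 0.0245 0.206 0 0 0 .06;-0.052 0.0245 0.206 0 0 0 .03;-0.052 0.0245 0.206 0 0 0 .03;-0.052 0.0245 0.206 0 0 0 .03;-0.052 0.0245 0.206 0 0 0 .03;-0.052 0.0245 0.206 0 0 0 .03;-0.052 0.0245 0.206 0 0 0 .03;-0.052 0.0245 0.206 0 0 0 .03;-0.052 0.0245 0.206 0 0 0 .03")

```text
clock: 12.02
ee_pos: [0.5002, 0.2309, 0.0307]
tool_rot: [[-1.0, 0.0, -0.0], [0.0, 1.0, 0.0], [0.0, 0.0, -1.0]]
force: [-0.1, -0.1, -0.4]
finger_gap: 0.401
gripper_force: 0.0
```

>>> play_rows(commands="0 0 -0.01 0 0 0 .03;0 0 -0.025 0 0 0 .03;0 0 -0.05 0 0 0 .03;0 0 -0.075 0 0 0 .03;0 0 -0.09 0 0 0 .03;0 0 -0.09 0 0 0 .03;0 0 -0.09 0 0 0 .03")

```text
clock: 12.6
ee_pos: [0.5006, 0.231, 0.1217]
tool_rot: [[-1.0, 0.0, 0.002], [0.0, 1.0, 0.001], [-0.002, 0.001, -1.0]]
force: [0.0, 0.4, 0.0]
finger_gap: 0.323
gripper_force: 0.0
```

```bash
python3 - <<'E'
from h import *
go(.4269,.1258,.11,90)
E
```

```text
shift [ 0.0737 -0.1052  0.0115] wz -0.0 tcp [0.5006 0.231  0.1217] q6 -67.9 t 12.6
```

The fingers closed on nothing, so RM slid out. I'll raise the arm and measure where it went.

>>> play_rows(commands="0.02 -0.01 -0.04 0 0 0 .06;0.04 -0.02 -0.08 0 0 0 .093;0.052 -0.0245 -0.115 0 0 0 .093;0.052 -0.0245 -0.115 0 0 0 .093;0.052 -0.0245 -0.115 0 0 0 .093;0.052 -0.0245 -0.115 0 0 0 .093;0.052 -0.0245 -0.115 0 0 0 .093")

```text
clock: 13.18
ee_pos: [0.448, 0.2063, 0.2335]
tool_rot: [[-1.0, 0.0, -0.003], [0.0, 1.0, -0.001], [0.003, -0.001, -1.0]]
force: [0.3, -0.1, -0.6]
finger_gap: 0.771
gripper_force: 0.0
```

```bash
python3 - <<'E'
from h import *
for cn in ('side','wrist'):
    o,c,im=snap(cn,cn+'8')
    if cn=='side':s=im
    for n,p,z,D in [('RM',(.5007,.2314),.048,.052),('RM2',(.47,.2314),.048,.052),('RM3',(.53,.2314),.048,.052),('RL',(.428,.1266),.064,.066)]:
        print(cn,n,circ(im,c,p,z,D,p2=15)[0][:2])
cv2.imwrite('pics/c8.png',np.hstack([cv2.resize(s[200:380,200:440],(400,300)),cv2.resize(im,(400,300))]))
E
```

```text
side RM []
side RM2 []
side RM3 []
side RL []
wrist RM [(np.float32(0.5001), np.float32(0.231), np.float32(52.7))]
wrist RM2 [(np.float32(0.5001), np.float32(0.2308), np.float32(52.3))]
wrist RM3 [(np.float32(0.5006), np.float32(0.231), np.float32(52.0))]
wrist RL [(np.float32(0.4269), np.float32(0.126), np.float32(65.8)), (np.float32(0.4246), np.float32(0.1247), np.float32(69.2))]
```

View pics/c8.png

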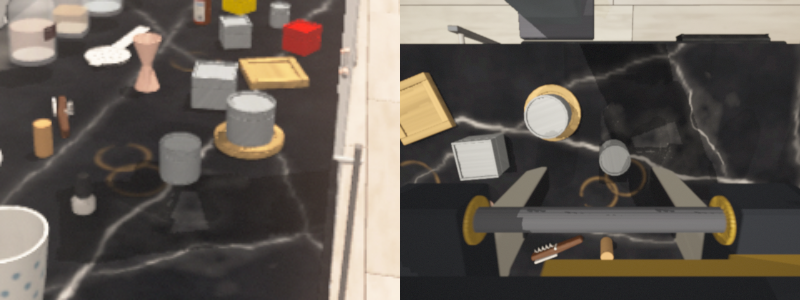

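RM is standing exactly where it was, beside RL on its stand. I'll redo the descent with the fingers partly closed and look before gripping.

```bash
python3 -c "
from h import *
go(.5003,.231,.026,90)"
```

```text
shift [-0.0528  0.0249  0.2076] wz -0.0 tcp [0.4481 0.2063 0.2337] q6 -68.2 t 13.2833
```

>>> play_rows(commands="-0.03 0.015 0.02 0 0 0 .08;-0.0525 0.0247 0.06 0 0 0 .08;-0.0525 0.0247 0.1 0 0 0 .08;-0.0525 0.0247 0.14 0 0 0 .08;-0.0525 0.0247 0.17 0 0 0 .08;-0.0525 0.0247 0.195 0 0 0 .08;-0.0525 0.0247 0.206 0 0 0 .08;-0.0525 0.0247 0.206 0 0 0 .08;-0.0525 0.0247 0.206 0 0 0 .07;-0.0525 0.0247 0.206 0 0 0 .065;-0.0525 0.0247 0.206 0 0 0 .06;-0.0525 0.0247 0.206 0 0 0 .055;-0.0525 0.0247 0.206 0 0 0 .05;-0.0525 0.0247 0.206 0 0 0 .045;-0.0525 0.0247 0.206 0 0 0 .045;-0.0525 0.0247 0.206 0 0 0 .045")

```text
clock: 14.62
ee_pos: [0.5008, 0.2311, 0.0298]
tool_rot: [[-1.0, 0.0, 0.0], [0.0, 1.0, 0.0], [-0.0, 0.0, -1.0]]
force: [0.1, 0.7, 0.2]
finger_gap: 0.485
gripper_force: 0.0
```

```bash
python3 - <<'E'
from h import *
o=r.get_obs();print(o['force'],o['finger_gap']*93,o['gripper_force'])
_,_,s=snap('side','s9');_,_,sc=snap('scene','sc9');_,_,b=snap('wrist','w9')
cv2.imwrite('pics/c9.png',np.hstack([cv2.resize(s[230:350,220:380],(400,300),interpolation=cv2.INTER_CUBIC),cv2.resize(b,(400,300))]))
E
```

```text
[0.12255626 0.68575657 0.18389158] 45.104551824528095 0.0
```

View pics/c9.png

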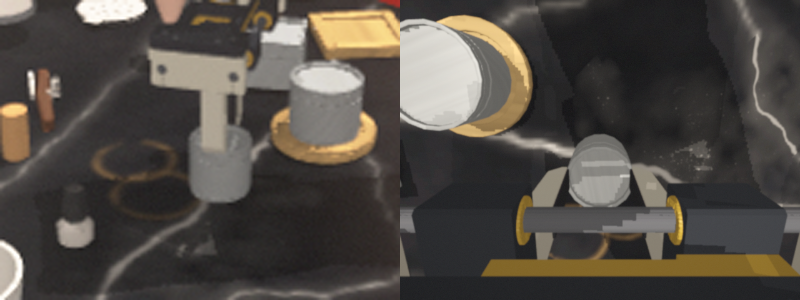

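The fingers sit either side of RM and still show clearance at a reading of 45 mm. I'll keep closing until force builds.

>>> play_rows(commands="0 0 0 0 0 0 .03;0 0 0 0 0 0 .0;0 0 0 0 0 0 .0;0 0 0 0 0 0 .0;0 0 0 0 0 0 .0;0 0 0 0 0 0 .0;0 0 0 0 0 0 .0;0 0 0 0 0 0 .0;0 0 0 0 0 0 .0;0 0 0 0 0 0 .0")

```text
clock: 15.6
ee_pos: [0.5007, 0.2311, 0.0296]
tool_rot: [[-1.0, 0.0, -0.0], [0.0, 1.0, 0.0], [0.0, 0.0, -1.0]]
force: [-0.0, 0.5, 0.2]
finger_gap: 0.004
gripper_force: 0.0
```

```bash
python3 - <<'E'
from h import *
_,_,s=snap('side','s10');_,_,sc=snap('scene','sc10');_,_,b=snap('wrist','w10')
cv2.imwrite('pics/c10.png',np.vstack([np.hstack([cv2.resize(s[230:350,220:380],(400,300),interpolation=cv2.INTER_CUBIC),cv2.resize(b[180:480,120:520],(400,300))]),np.hstack([cv2.resize(sc[150:240,200:320],(400,300),interpolation=cv2.INTER_CUBIC)]*2)]))
E
```

```text
(no output)
```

View pics/c10.png

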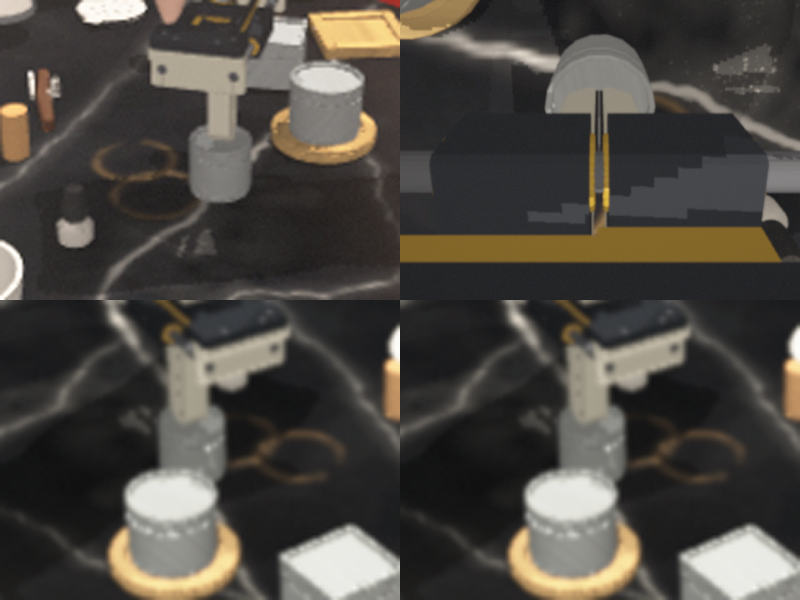

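This is odd: the pictures show the closed fingers inside RM's outline, with no force and no movement of the tin. At this height RM offers no resistance, so I'll open and try higher, near the rim.

>>> play_rows(commands="0 0 0 0 0 0 .08;0 0 0 0 0 0 .08;0 0 0 0 0 0 .08;0 0 0 0 0 0 .08;0 0 0 0 0 0 .08;0 0 0 0 0 0 .08;0 0 0 0 0 0 .08;0 0 0 0 0 0 .08;0 0 0 0 0 0 .08;0 0 0 0 0 0 .08;0 0 0 0 0 0 .08;0 0 -0.012 0 0 0 .08;0 0 -0.012 0 0 0 .08;0 0 -0.012 0 0 0 .06;0 0 -0.012 0 0 0 .04;0 0 -0.012 0 0 0 .04;0 0 -0.012 0 0 0 .04;0 0 -0.012 0 0 0 .04;0 0 -0.012 0 0 0 .04;0 0 -0.012 0 0 0 .04")

```text
clock: 17.42
ee_pos: [0.5007, 0.231, 0.0415]
tool_rot: [[-1.0, 0.0, -0.0], [0.0, 1.0, -0.0], [0.0, -0.0, -1.0]]
force: [-0.5, 0.2, 0.6]
finger_gap: 0.442
gripper_force: 0.0
```

Converted, 30 degrees / 360 = 0.0833.

>>> play_rows(commands="0 0 0 0 0 0 .09;0 0 0 0 0 0 .09;0 0 0 0 0 0 .09;0 0 0 0 0 0 .09;0 0 0 0 0 0 .09;0 0 0 0 0 0 .09;0 0 0.01 0 0 0.0167 .09;0 0 0.016 0 0 0.0333 .09;0 0 0.016 0 0 0.05 .09;0 0 0.016 0 0 0.0694 .09;0 0 0.016 0 0 0.0833 .09;0 0 0.016 0 0 0.0833 .09;0 0 0.016 0 0 0.0833 .05;0 0 0.016 0 0 0.0833 .04;0 0 0.016 0 0 0.0833 .04;0 0 0.016 0 0 0.0833 .04;0 0 0.016 0 0 0.0833 .04;0 0 0.016 0 0 0.0833 .04;0 0 0.016 0 0 0.0833 .04;0 0 0.016 0 0 0.0833 .04")

```text
clock: 19.08
ee_pos: [0.5008, 0.2312, 0.0257]
tool_rot: [[-0.866, 0.5, 0.0], [0.5, 0.866, 0.0], [-0.0, 0.0, -1.0]]
force: [0.3, 0.9, -0.4]
finger_gap: 0.536
gripper_force: 50.0
```

```bash
python3 - <<'E'
from h import *
o=r.get_obs();print(o['finger_gap']*93,o['gripper_force'],o['clock'],o['ee_pos'])
for cn in ('scene',):
    o,c,im=snap(cn,'sc11');print(circ(im,c,(.5007,.2314),.048,.052)[0][:2])
a=cv2.imread('pics/sc10.png').astype(int)
E
```

```text
49.813835008657 50.00125768878206 19.0833 [0.50080614 0.23117768 0.02572049]
[]
```

At the new angle it grips, with 50 N at 49.8 mm. Lift and check.

>>> play_rows(commands="0 0 -0.01 0 0 0 .04;0 0 -0.02 0 0 0 .04;0 0 -0.04 0 0 0 .04;0 0 -0.06 0 0 0 .04;0 0 -0.08 0 0 0 .04;0 0 -0.095 0 0 0 .04;0 0 -0.1 0 0 0 .04;0 0 -0.1 0 0 0 .04")

```text
clock: 19.8
ee_pos: [0.5013, 0.2313, 0.1276]
tool_rot: [[-0.866, 0.5, 0.002], [0.5, 0.866, 0.001], [-0.002, 0.002, -1.0]]
force: [-0.7, 0.8, -2.4]
finger_gap: 0.531
gripper_force: 50.0
```

```bash
python3 -c "
from h import *
o=r.get_obs();print(o['force'],o['finger_gap']*93)
go(.4270,.1260,.1)"
```

```text
[-0.69680301  0.84002511 -2.44940466] 49.373986039977005
shift [ 0.0117 -0.1284  0.0273] wz 0 tcp [0.5013 0.2313 0.1276] q6 -37.9 t 19.8
```

>>> play_rows(commands="0.001 -0.01 0 0 0 0 .04;0.002 -0.025 0 0 0 0 .04;0.004 -0.045 0 0 0 0 .04;0.006 -0.07 0 0 0 0 .04;0.008 -0.095 0 0 0 0 .04;0.01 -0.113 0 0 0 0 .04;0.0115 -0.125 0 0 0 0 .04;0.0117 -0.1284 0.005 0 0 0 .04;0.0117 -0.1284 0.015 0 0 0 .04;0.0117 -0.1284 0.025 0 0 0 .04;0.0117 -0.1284 0.03 0 0 0 .04;0.0117 -0.1284 0.03 0 0 0 .04;0.0117 -0.1284 0.03 0 0 0 .04")

```text
clock: 20.88
ee_pos: [0.4263, 0.1261, 0.0949]
tool_rot: [[-0.866, 0.5, -0.001], [0.5, 0.866, -0.0], [0.001, -0.001, -1.0]]
force: [0.0, 0.5, -2.3]
finger_gap: 0.533
gripper_force: 50.0
```

```bash
python3 -c "
from h import *
o=r.get_obs();print(o['force'],o['finger_gap']*93)
go(.4270,.1260,.0857)"
```

```text
[ 0.03412794  0.49837079 -2.3484028 ] 49.55126578971935
shift [-0.0006  0.0003  0.0092] wz 0 tcp [0.4263 0.1261 0.0949] q6 -46.8 t 20.8833
```

>>> play_rows(commands="-0.0006 0 0.004 0 0 0 .04;-0.0006 0 0.008 0 0 0 .04;-0.0006 0 0.01 0 0 0 .04;-0.0006 0 0.01 0 0 0 .04;-0.0006 0 0.01 0 0 0 .04")

```text
clock: 21.3
ee_pos: [0.427, 0.1255, 0.0857]
tool_rot: [[-0.866, 0.5, 0.0], [0.5, 0.866, 0.0], [-0.0, 0.0, -1.0]]
force: [1.7, 0.0, -1.2]
finger_gap: 0.53
gripper_force: 50.0
```

Converted, -30 degrees / 360 = -0.0833.

>>> play_rows(commands="0 0 0.0015 0 0 0 .04;0 0 0.0015 0 0 0 .04;0 0 0.0015 0 0 0 .07;0 0 0.0015 0 0 0 .093;0 0 0.0015 0 0 0 .093;0 0 0.0015 0 0 0 .093;0 0 -0.02 0 0 0 .093;0 0 -0.06 0 0 0 .093;0 0 -0.1 0 0 -0.0167 .093;0 0 -0.14 0 0 -0.0333 .093;0 0 -0.155 0 0 -0.05 .093;0 0 -0.155 0 0 -0.0667 .093;0 0 -0.155 0 0 -0.0833 .093;0 0 -0.155 0 0 -0.0833 .093;0 0 -0.155 0 0 -0.0833 .093")

```text
clock: 22.55
ee_pos: [0.4269, 0.1254, 0.2404]
tool_rot: [[-1.0, 0.003, -0.0], [0.003, 1.0, -0.0], [0.0, -0.0, -1.0]]
force: [-0.1, 0.7, 0.5]
finger_gap: 1.002
gripper_force: 0.0
```

```bash
python3 - <<'E'
from h import *
o,c,im=snap('wrist','w12');print(o['ee_pos'],o['clock'])
for n,p,z,D in [('RM',(.427,.126),.108,.052),('RL',(.427,.126),.064,.066),('st',(.4271,.1266),.014,.096)]:
    print(n,circ(im,c,p,z,D,p2=15)[0][:2])
for cn in ('side','scene'):
    o,c,im=snap(cn,cn+'12');print(cn,circ(im,c,(.427,.126),.108,.052)[0][:2])
    if cn=='side': print(circ(im,c,(.427,.126),.104,.052)[0][:2])
go(.45,-.06,.24,90)
E
```

```text
[0.42686117 0.12540222 0.24038802] 22.55
RM [(np.float32(0.4279), np.float32(0.1246), np.float32(49.4)), (np.float32(0.4124), np.float32(0.1259), np.float32(52.2))]
RL []
st [(np.float32(0.427), np.float32(0.1252), np.float32(95.3)), (np.float32(0.43), np.float32(0.1267), np.float32(101.2))]
side []
[]
scene []
shift [-0.0237 -0.1853  0.0004] wz -0.2 tcp [0.4269 0.1254 0.2404] q6 -76.7 t 22.7
```

>>> play_rows(commands="-0.005 -0.03 0 0 0 0 .093;-0.01 -0.07 0 0 0 0 .093;-0.015 -0.11 0 0 0 0 .093;-0.02 -0.15 0 0 0 0 .093;-0.023 -0.19 0 0 0 0 .093;-0.023 -0.22 0 0 0 0 .093;-0.023 -0.235 0 0 0 0 .093;-0.023 -0.235 0 0 0 0 .093;-0.023 -0.235 0 0 0 0 .093")

```text
clock: 23.45
ee_pos: [0.4498, -0.1099, 0.2404]
tool_rot: [[-1.0, 0.003, -0.001], [0.003, 1.0, 0.0], [0.001, 0.0, -1.0]]
force: [-0.5, 0.6, 0.5]
finger_gap: 1.001
gripper_force: 0.0
```

```bash
cat >> h.py <<'E'
def rect(im,c,xy,z,h,S=4):
    K,e,R=c;n=int(h*2*1000*S)
    pts=np.array([[xy[0]-h,xy[1]-h],[xy[0]-h,xy[1]+h],[xy[0]+h,xy[1]+h],[xy[0]+h,xy[1]-h]])
    q=((np.c_[pts,np.full(4,z)]-e)@R)*[1,-1,-1];q=q@K.T;q=q[:,:2]/q[:,2:]
    M=cv2.getPerspectiveTransform(q.astype(np.float32),np.float32([[0,0],[n,0],[n,n],[0,n]]))
    return cv2.warpPerspective(im,M,(n,n))
def square(w,m,xy,h,S=4):
    """largest blob of mask m containing/near centre -> centre (world), size mm, angle of a side from world y"""
    out=[]
    for k in cv2.findContours(m,0,2)[0]:
        if cv2.contourArea(k)<(20*S)**2: continue
        (u,v),(a,b),t=cv2.minAreaRect(k);cv2.drawContours(w,[cv2.boxPoints(((u,v),(a,b),t)).astype(int)],0,(0,0,255),2)
        out.append((round(xy[0]-h+v/S/1000,4),round(xy[1]-h+u/S/1000,4),round(a/S,1),round(b/S,1),round((t+45)%90-45,1)))
    return out
E
python3 - <<'E'
from h import *
o,c,im=snap('wrist','w13');print(o['ee_pos'],o['clock'],o['tool_rot'].round(3).tolist())
ws=[]
for n,p,z,h in [('SL',(.5,.007),.052,.07),('SS',(.509,-.235),.046,.06),('sst',(.42,-.11),.014,.075)]:
    w=rect(im,c,p,z,h)
    hsv=cv2.cvtColor(w,cv2.COLOR_BGR2HSV)
    m=cv2.inRange(hsv,(10,70,110),(30,255,255)) if n=='sst' else cv2.inRange(hsv,(0,0,190),(180,45,255))
    m=cv2.morphologyEx(m,cv2.MORPH_OPEN,np.ones((25,25)))
    print(n,square(w,m,p,h));ws.append(cv2.resize(w,(260,260)))
ws.append(cv2.resize(im,(347,260)))
cv2.imwrite('pics/c13.png',np.vstack([np.hstack(ws[:3]),cv2.copyMakeBorder(ws[3],0,0,0,780-347,cv2.BORDER_CONSTANT)]))
E
```

```text
[ 0.44975125 -0.10993948  0.2403749 ] 23.45 [[-1.0, 0.003, -0.001], [0.003, 1.0, 0.0], [0.001, 0.0, -1.0]]
SL []
SS [(0.5036, -0.2387, 44.1, 43.2, -19.8)]
sst [(0.4218, -0.1096, 97.4, 98.0, -20.1)]
```

View pics/c13.png

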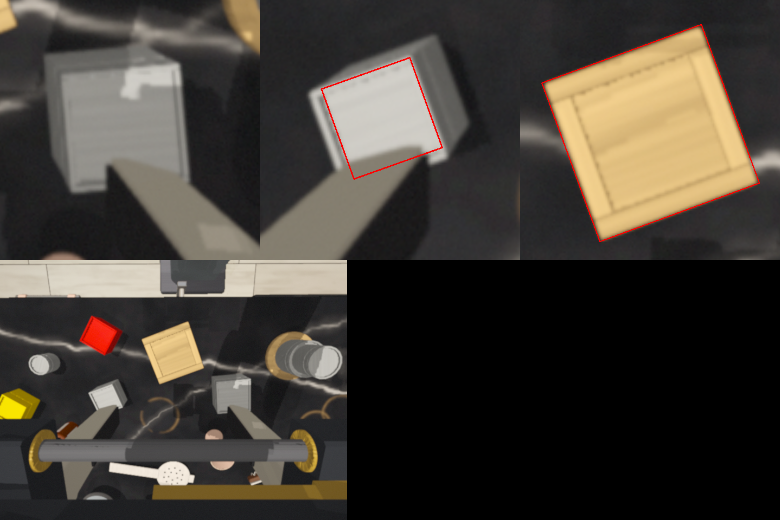

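The wrist view shows everything needed for the square tower:
- **Square stand:** (0.4218, −0.1096), turned 20°.
- **Large square tin:** about (0.498, 0.005), turned 4°.
- **Grey small square tin:** at (108,398) in the view, the one meant. The red (100,335) and yellow (18,405) ones are decoys.
- **Round tower:** upright.

Next I grasp SL.

```bash
python3 -c "
from h import *
go(.498,.0047,.03,94)"
```

```text
shift [-0.048   0.1139  0.2105] wz -4.1 tcp [ 0.4498 -0.1092  0.2405] q6 -106.7 t 23.5
```

Converted, -4.1 degrees / 360 = -0.0114.

>>> play_rows(commands="-0.015 0.035 0 0 0 -0.0056 .093;-0.03 0.07 0 0 0 -0.0114 .093;-0.048 0.1 0.02 0 0 -0.0114 .093;-0.048 0.1139 0.05 0 0 -0.0114 .093;-0.048 0.1139 0.09 0 0 -0.0114 .093;-0.048 0.1139 0.13 0 0 -0.0114 .093;-0.048 0.1139 0.165 0 0 -0.0114 .093;-0.048 0.1139 0.195 0 0 -0.0114 .093;-0.048 0.1139 0.211 0 0 -0.0114 .093;-0.048 0.1139 0.211 0 0 -0.0114 .093;-0.048 0.1139 0.211 0 0 -0.0114 .093;-0.048 0.1139 0.211 0 0 -0.0114 .06;-0.048 0.1139 0.211 0 0 -0.0114 .04;-0.048 0.1139 0.211 0 0 -0.0114 .04;-0.048 0.1139 0.211 0 0 -0.0114 .04;-0.048 0.1139 0.211 0 0 -0.0114 .04;-0.048 0.1139 0.211 0 0 -0.0114 .04;-0.048 0.1139 0.211 0 0 -0.0114 .04;-0.048 0.1139 0.211 0 0 -0.0114 .04")

```text
clock: 25.08
ee_pos: [0.4982, 0.0043, 0.0302]
tool_rot: [[-0.997, -0.071, 0.001], [-0.071, 0.997, 0.0], [-0.001, 0.0, -1.0]]
force: [-0.7, -0.1, 5.9]
finger_gap: 0.671
gripper_force: 50.0
```

>>> play_rows(commands="0 0 -0.01 0 0 0 .04;0 0 -0.025 0 0 0 .04;0 0 -0.045 0 0 0 .04;0 0 -0.065 0 0 0 .04;0 0 -0.075 0 0 0 .04;0 0 -0.075 0 0 0 .04;0 0 -0.075 0 0 0 .04")

```text
clock: 25.67
ee_pos: [0.4979, 0.0043, 0.1044]
tool_rot: [[-0.997, -0.071, 0.0], [-0.071, 0.997, -0.0], [-0.0, -0.0, -1.0]]
force: [-0.1, 0.4, -4.5]
finger_gap: 0.668
gripper_force: 50.0
```

```bash
python3 -c "
from h import *
o=r.get_obs();print(o['force'],o['finger_gap']*93,o['gripper_force'])
go(.4220,-.1098,.05,110)"
```

```text
[-0.11775542  0.36577591 -4.49301053] 62.13254970077058 49.979928731918335
shift [ 0.0838 -0.1084  0.0544] wz -15.9 tcp [0.4979 0.0043 0.1044] q6 -96.5 t 25.6667
```

Converted, -15.9 degrees / 360 = -0.0442.

>>> play_rows(commands="0.008 -0.01 0 0 0 -0.0042 .04;0.018 -0.023 0 0 0 -0.0111 .04;0.03 -0.04 0 0 0 -0.0194 .04;0.044 -0.057 0 0 0 -0.0278 .04;0.058 -0.075 0 0 0 -0.0361 .04;0.07 -0.09 0 0 0 -0.0417 .04;0.079 -0.102 0 0 0 -0.0442 .04;0.0838 -0.1084 0 0 0 -0.0442 .04;0.0838 -0.1084 0.01 0 0 -0.0442 .04;0.0838 -0.1084 0.025 0 0 -0.0442 .04;0.0838 -0.1084 0.04 0 0 -0.0442 .04;0.0838 -0.1084 0.05 0 0 -0.0442 .04;0.0838 -0.1084 0.054 0 0 -0.0442 .04;0.0838 -0.1084 0.054 0 0 -0.0442 .04;0.0838 -0.1084 0.054 0 0 -0.0442 .04")

```text
clock: 26.92
ee_pos: [0.4223, -0.1095, 0.0507]
tool_rot: [[-0.94, -0.342, -0.0], [-0.342, 0.94, 0.0], [0.0, 0.0, -1.0]]
force: [-0.3, -1.0, -3.4]
finger_gap: 0.667
gripper_force: 50.0
```

```bash
python3 -c "
from h import *
o=r.get_obs();print(o['force'],o['finger_gap']*93,o['gripper_force'])
go(.4220,-.1098,.0402,110)"
```

```text
[-0.32179146 -0.95000129 -3.39410404] 62.05140701994788 49.97994661331177
shift [ 0.0003 -0.0002  0.0105] wz 0.0 tcp [ 0.4223 -0.1095  0.0507] q6 -127.9 t 26.9167
```

>>> play_rows(commands="0 0 0.004 0 0 0 .04;0 0 0.008 0 0 0 .04;0 0 0.011 0 0 0 .04;0 0 0.012 0 0 0 .04;0 0 0.012 0 0 0 .04")

```text
clock: 27.33
ee_pos: [0.4223, -0.1099, 0.0401]
tool_rot: [[-0.94, -0.342, 0.0], [-0.342, 0.94, -0.0], [-0.0, -0.0, -1.0]]
force: [-10.0, 2.1, 16.8]
finger_gap: 0.672
gripper_force: 50.0
```

Converted, 20 degrees / 360 = 0.0556.

>>> play_rows(commands="0 0 0 0 0 0 .08;0 0 0 0 0 0 .093;0 0 0 0 0 0 .093;0 0 0 0 0 0 .093;0 0 -0.015 0 0 0 .093;0 0 -0.05 0 0 0 .093;0 0 -0.09 0 0 0 .093;0 0 -0.13 0 0 0.0139 .093;-0.02 -0.04 -0.17 0 0 0.0278 .093;-0.04 -0.08 -0.2 0 0 0.0417 .093;-0.061 -0.118 -0.2 0 0 0.0556 .093;-0.061 -0.118 -0.2 0 0 0.0556 .093;-0.061 -0.118 -0.2 0 0 0.0556 .093;-0.061 -0.118 -0.2 0 0 0.0556 .093")

```text
clock: 28.5
ee_pos: [0.5202, -0.2005, 0.2379]
tool_rot: [[-1.0, 0.001, -0.001], [0.001, 1.0, 0.001], [0.001, 0.001, -1.0]]
force: [-0.5, 0.5, -0.3]
finger_gap: 0.997
gripper_force: 0.0
```

```bash
python3 - <<'E'
from h import *
o,c,im=snap('wrist','w14');print(o['ee_pos'],o['clock'])
def q(n,p,z,h,col):
    w=rect(im,c,p,z,h);hsv=cv2.cvtColor(w,cv2.COLOR_BGR2HSV)
    m=cv2.inRange(hsv,*col);m=cv2.morphologyEx(m,cv2.MORPH_OPEN,np.ones((21,21)));print(n,square(w,m,p,h))
G=((0,0,170),(180,45,255))
q('SL',(.422,-.1098),.062,.06,G)
q('SS',(.506,-.238),.046,.05,G)
q('sst',(.42,-.11),.014,.075,((10,70,110),(30,255,255)))
print('RS',circ(im,c,(.437,-.36),.042,.038)[0])
print('RM',circ(im,c,(.427,.126),.108,.052)[0])
E
```

```text
[ 0.52022945 -0.20052153  0.23792832] 28.5
SL [(0.423, -0.1099, 64.0, 64.2, -21.2)]
SS [(0.5065, -0.2405, 50.8, 50.6, -20.2)]
sst [(0.4222, -0.1102, 97.6, 98.4, -20.1)]
RS [(np.float32(0.4384), np.float32(-0.3606), np.float32(38.2)), (np.float32(0.4406), np.float32(-0.3479), np.float32(37.4))]
RM []
```

SL is seated, its 64 mm fit matching the expected height. SS is at (0.5065, −0.2405), turned 20°, and RS is at (0.438, −0.361). Next I grasp SS.

```bash
python3 -c "
from h import *
go(.5065,-.2405,.03,110)"
```

```text
shift [ 0.0128 -0.0408  0.2079] wz -20.0 tcp [ 0.5196 -0.1999  0.2379] q6 -113.6 t 28.55
```

Converted, -20 degrees / 360 = -0.0556.

>>> play_rows(commands="0.013 -0.0408 0 0 0 -0.0194 .093;0.013 -0.0408 0.02 0 0 -0.0389 .093;0.013 -0.0408 0.06 0 0 -0.0556 .093;0.013 -0.0408 0.1 0 0 -0.0556 .093;0.013 -0.0408 0.14 0 0 -0.0556 .093;0.013 -0.0408 0.17 0 0 -0.0556 .093;0.013 -0.0408 0.195 0 0 -0.0556 .093;0.013 -0.0408 0.207 0 0 -0.0556 .093;0.013 -0.0408 0.207 0 0 -0.0556 .093;0.013 -0.0408 0.207 0 0 -0.0556 .07;0.013 -0.0408 0.207 0 0 -0.0556 .03;0.013 -0.0408 0.207 0 0 -0.0556 .03;0.013 -0.0408 0.207 0 0 -0.0556 .03;0.013 -0.0408 0.207 0 0 -0.0556 .03;0.013 -0.0408 0.207 0 0 -0.0556 .03;0.013 -0.0408 0.207 0 0 -0.0556 .03;0.013 -0.0408 0.207 0 0 -0.0556 .03;0.013 -0.0408 0.207 0 0 -0.0556 .03;0.013 -0.0408 0.207 0 0 -0.0556 .03")

```text
clock: 30.13
ee_pos: [0.5067, -0.2406, 0.0316]
tool_rot: [[-0.94, -0.342, -0.0], [-0.342, 0.94, 0.0], [0.0, 0.0, -1.0]]
force: [0.1, 0.1, -0.0]
finger_gap: 0.344
gripper_force: 0.0
```

Same behaviour as with RM. Comparing all the grasps, the pads only bite when the TCP is about 22 mm or more below the tin's top. I'll open, go 9 mm lower and close again.

>>> play_rows(commands="0 0 0 0 0 0 .093;0 0 0 0 0 0 .093;0 0 0 0 0 0 .093;0 0 0 0 0 0 .093;0 0 0 0 0 0 .093;0 0 0 0 0 0 .093;0 0 0 0 0 0 .093;0 0 0 0 0 0 .093;0 0 0.004 0 0 0 .093;0 0 0.0075 0 0 0 .093;0 0 0.0075 0 0 0 .07;0 0 0.0075 0 0 0 .03;0 0 0.0075 0 0 0 .03;0 0 0.0075 0 0 0 .03;0 0 0.0075 0 0 0 .03;0 0 0.0075 0 0 0 .03;0 0 0.0075 0 0 0 .03;0 0 0.0075 0 0 0 .03;0 0 0.0075 0 0 0 .03")

```text
clock: 31.72
ee_pos: [0.5067, -0.2406, 0.0242]
tool_rot: [[-0.94, -0.342, 0.0], [-0.342, 0.94, -0.0], [-0.0, -0.0, -1.0]]
force: [-0.3, 0.1, 1.5]
finger_gap: 0.519
gripper_force: 50.0
```

>>> play_rows(commands="0 0 -0.005 0 0 0 .03;0 0 -0.015 0 0 0 .03;0 0 -0.035 0 0 0 .03;0 0 -0.055 0 0 0 .03;0 0 -0.08 0 0 0 .03;0 0 -0.09 0 0 0 .03;0 0 -0.09 0 0 0 .03;0 0 -0.09 0 0 0 .03")

```text
clock: 32.38
ee_pos: [0.5068, -0.2407, 0.1141]
tool_rot: [[-0.94, -0.342, 0.001], [-0.342, 0.94, -0.0], [-0.0, -0.0, -1.0]]
force: [0.3, -0.8, -2.0]
finger_gap: 0.52
gripper_force: 50.0
```

```bash
python3 -c "
from h import *
o=r.get_obs();print(o['force'],o['finger_gap']*93,o['gripper_force'])
go(.4232,-.11,.0925,111)"
```

```text
[ 0.3444061  -0.83281806 -1.97623615] 48.38012746714053 49.99838948249817
shift [0.0339 0.1514 0.0215] wz -1.0 tcp [ 0.5068 -0.2407  0.1141] q6 -138.0 t 32.3833
```

Converted, -1 degrees / 360 = -0.0028.

>>> play_rows(commands="0.002 0.008 0 0 0 0 .03;0.005 0.02 0 0 0 0 .03;0.009 0.04 0 0 0 0 .03;0.014 0.063 0 0 0 0 .03;0.019 0.087 0 0 0 -0.0014 .03;0.025 0.11 0 0 0 -0.0028 .03;0.03 0.13 0 0 0 -0.0028 .03;0.033 0.144 0 0 0 -0.0028 .03;0.0339 0.1514 0 0 0 -0.0028 .03;0.0339 0.1514 0.006 0 0 -0.0028 .03;0.0339 0.1514 0.014 0 0 -0.0028 .03;0.0339 0.1514 0.02 0 0 -0.0028 .03;0.0339 0.1514 0.02 0 0 -0.0028 .03;0.0339 0.1514 0.02 0 0 -0.0028 .03")

```text
clock: 33.55
ee_pos: [0.4229, -0.1103, 0.0933]
tool_rot: [[-0.934, -0.358, -0.002], [-0.358, 0.934, 0.0], [0.001, 0.001, -1.0]]
force: [-0.2, 0.1, -1.2]
finger_gap: 0.522
gripper_force: 50.0
```

```bash
python3 -c "
from h import *
o=r.get_obs();print(o['force'],o['finger_gap']*93,o['gripper_force'])
go(.4232,-.11,.0822,111)"
```

```text
[-0.23690561  0.07991018 -1.18408605] 48.507879539496365 49.998435974121094
shift [-0.0004  0.0001  0.0111] wz -0.0 tcp [ 0.4229 -0.1103  0.0933] q6 -128.9 t 33.55
```

>>> play_rows(commands="0 0 0.004 0 0 0 .03;0 0 0.008 0 0 0 .03;0 0 0.011 0 0 0 .03;0 0 0.012 0 0 0 .03;0 0 0.012 0 0 0 .03")

```text
clock: 33.97
ee_pos: [0.4231, -0.11, 0.0822]
tool_rot: [[-0.934, -0.358, -0.0], [-0.358, 0.934, -0.0], [0.0, -0.0, -1.0]]
force: [-1.5, -0.6, 2.1]
finger_gap: 0.522
gripper_force: 50.0
```

Converted, 21 degrees / 360 = 0.0583.

>>> play_rows(commands="0 0 0.0005 0 0 0 .07;0 0 0.0005 0 0 0 .093;0 0 0.0005 0 0 0 .093;0 0 0.0005 0 0 0 .093;0 0 0.0005 0 0 0 .093;0 0 -0.015 0 0 0 .093;0 0 -0.05 0 0 0 .093;0 0 -0.09 0 0 0.0139 .093;-0.01 -0.03 -0.13 0 0 0.0278 .093;-0.02 -0.07 -0.155 0 0 0.0417 .093;-0.022 -0.11 -0.155 0 0 0.0583 .093;-0.022 -0.15 -0.155 0 0 0.0583 .093;-0.022 -0.158 -0.155 0 0 0.0583 .093;-0.022 -0.158 -0.155 0 0 0.0583 .093;-0.022 -0.158 -0.155 0 0 0.0583 .093")

```text
clock: 35.22
ee_pos: [0.5002, -0.2501, 0.2365]
tool_rot: [[-1.0, 0.001, -0.001], [0.001, 1.0, 0.001], [0.001, 0.001, -1.0]]
force: [0.6, -1.0, -1.0]
finger_gap: 0.998
gripper_force: 0.0
```

```bash
python3 - <<'E'
from h import *
o,c,im=snap('wrist','w15');print(o['ee_pos'],o['clock'])
def q(n,p,z,h,col):
    w=rect(im,c,p,z,h);hsv=cv2.cvtColor(w,cv2.COLOR_BGR2HSV)
    m=cv2.inRange(hsv,*col);m=cv2.morphologyEx(m,cv2.MORPH_OPEN,np.ones((21,21)));print(n,square(w,m,p,h))
q('SS',(.423,-.11),.104,.05,((0,0,170),(180,45,255)))
q('SS',(.423,-.11),.104,.05,((0,0,190),(180,45,255)))
print('RS',circ(im,c,(.438,-.36),.042,.038)[0])
go(.4384,-.3606,.019,90)
E
```

```text
[ 0.50022911 -0.25014108  0.23645756] 35.2167
SS []
SS []
RS [(np.float32(0.4386), np.float32(-0.3611), np.float32(37.8)), (np.float32(0.4391), np.float32(-0.3586), np.float32(35.8))]
shift [ 0.0615 -0.1114  0.2178] wz -0.0 tcp [ 0.5001 -0.2494  0.2368] q6 -119.1 t 35.2667
```

>>> play_rows(commands="0.02 -0.035 0 0 0 0 .093;0.04 -0.07 0.01 0 0 0 .093;0.0613 -0.1114 0.03 0 0 0 .093;0.0613 -0.1114 0.07 0 0 0 .093;0.0613 -0.1114 0.11 0 0 0 .093;0.0613 -0.1114 0.15 0 0 0 .093;0.0613 -0.1114 0.18 0 0 0 .093;0.0613 -0.1114 0.205 0 0 0 .09;0.0613 -0.1114 0.218 0 0 0 .08;0.0613 -0.1114 0.218 0 0 0 .07;0.0613 -0.1114 0.218 0 0 0 .05;0.0613 -0.1114 0.218 0 0 0 .02;0.0613 -0.1114 0.218 0 0 0 .02;0.0613 -0.1114 0.218 0 0 0 .02;0.0613 -0.1114 0.218 0 0 0 .02;0.0613 -0.1114 0.218 0 0 0 .02;0.0613 -0.1114 0.218 0 0 0 .02;0.0613 -0.1114 0.218 0 0 0 .02;0.0613 -0.1114 0.218 0 0 0 .02")

```text
clock: 36.85
ee_pos: [0.4391, -0.361, 0.0195]
tool_rot: [[-1.0, 0.0, 0.0], [0.0, 1.0, -0.0], [-0.0, -0.0, -1.0]]
force: [0.9, 2.6, 5.3]
finger_gap: 0.38
gripper_force: 50.0
```

>>> play_rows(commands="0 0 -0.005 0 0 0 .02;0 0 -0.015 0 0 0 .02;0 0 -0.035 0 0 0 .02;0 0 -0.065 0 0 0 .02;0 0 -0.095 0 0 0 .02;0 0.01 -0.125 0 0 0 .02;0 0.025 -0.15 0 0 0 .02;0 0.045 -0.17 0 0 0 .02;0 0.07 -0.175 0 0 0 .02;0 0.1 -0.175 0 0 0 .02;0 0.13 -0.175 0 0 0 .02;0 0.16 -0.175 0 0 0 .02;0 0.19 -0.175 0 0 0 .02;0 0.22 -0.175 0 0 0 .02;0 0.25 -0.175 0 0 0 .02;0 0.28 -0.175 0 0 0 .02;0 0.31 -0.175 0 0 0 .02;0 0.325 -0.175 0 0 0 .02;0 0.33 -0.175 0 0 0 .02;0 0.33 -0.175 0 0 0 .02")

```text
clock: 38.52
ee_pos: [0.4389, -0.0303, 0.1947]
tool_rot: [[-1.0, -0.002, 0.001], [-0.002, 1.0, -0.0], [-0.001, -0.0, -1.0]]
force: [0.0, 0.3, -0.9]
finger_gap: 0.377
gripper_force: 50.0
```

```bash
python3 - <<'E'
from h import *
o,c,im=snap('wrist','w16');print(o['ee_pos'],o['clock'],o['force'],o['finger_gap']*93)
for p2 in (15,):
  print('RM',circ(im,c,(.427,.126),.108,.052,p2=p2)[0],circ(im,c,(.427,.126),.108,.046,p2=p2)[0]);print('RL',circ(im,c,(.427,.126),.064,.066,p2=p2)[0])
w=rect(im,c,(.423,-.11),.104,.05);hsv=cv2.cvtColor(w,cv2.COLOR_BGR2HSV)
for v in (120,150,180):
    m=cv2.inRange(hsv,(0,0,v),(180,45,255));m=cv2.morphologyEx(m,cv2.MORPH_OPEN,np.ones((21,21)));print(v,square(w.copy(),m,(.423,-.11),.05))
w2=rect(im,c,(.427,.126),.108,.05)
cv2.imwrite('pics/c16.png',np.hstack([w2,w]))
go(.427,.1255,.14,90)
E
```

```text
[ 0.43888646 -0.03025336  0.19473126] 38.5167 [ 0.02425556  0.33354726 -0.93725341] 35.08758067857161
RM [(np.float32(0.4269), np.float32(0.1241), np.float32(51.2)), (np.float32(0.4176), np.float32(0.1069), np.float32(53.0)), (np.float32(0.4196), np.float32(0.1009), np.float32(51.6))] [(np.float32(0.4249), np.float32(0.1219), np.float32(46.2))]
RL [(np.float32(0.4159), np.float32(0.1096), np.float32(68.6)), (np.float32(0.4374), np.float32(0.1479), np.float32(62.8)), (np.float32(0.4344), np.float32(0.1449), np.float32(68.6))]
120 [(0.4176, -0.1039, 56.6, 66.4, -20.6)]
150 [(0.4196, -0.1088, 56.0, 46.2, -20.7)]
180 [(0.4198, -0.1088, 50.1, 44.6, -21.1)]
shift [0.0118 0.1566 0.0545] wz 0.0 tcp [ 0.4389 -0.0311  0.1946] q6 -97.4 t 38.5667
```

>>> play_rows(commands="0.001 0.01 0 0 0 0 .02;0.002 0.025 0 0 0 0 .02;0.004 0.045 0 0 0 0 .02;0.006 0.07 0 0 0 0 .02;0.008 0.095 0 0 0 0 .02;0.01 0.12 0 0 0 0 .02;0.0115 0.14 0 0 0 0 .02;0.0118 0.151 0 0 0 0 .02;0.0118 0.156 0.005 0 0 0 .02;0.0118 0.156 0.02 0 0 0 .02;0.0118 0.156 0.035 0 0 0 .02;0.0118 0.156 0.05 0 0 0 .02;0.0118 0.156 0.06 0 0 0 .02;0.0118 0.156 0.062 0 0 0 .02;0.0118 0.156 0.062 0 0 0 .02;0.0118 0.156 0.062 0 0 0 .02")

```text
clock: 39.9
ee_pos: [0.4275, 0.1248, 0.1328]
tool_rot: [[-1.0, 0.001, 0.001], [0.001, 1.0, 0.0], [-0.001, 0.0, -1.0]]
force: [-0.3, -0.5, -0.7]
finger_gap: 0.377
gripper_force: 50.0
```

```bash
python3 -c "
from h import *
o=r.get_obs();print(o['force'],o['finger_gap']*93,o['gripper_force'])
go(.427,.125,.1235,90)"
```

```text
[-0.34064172 -0.46421869 -0.69160364] 35.090330011070904 49.998480768408626
shift [0.0005 0.0002 0.0093] wz -0.0 tcp [0.4275 0.1248 0.1328] q6 -77.0 t 39.9
```

>>> play_rows(commands="0.0005 0 0.003 0 0 0 .02;0.0005 0 0.006 0 0 0 .02;0.0005 0 0.008 0 0 0 .02;0.0005 0 0.009 0 0 0 .02;0.0005 0 0.0095 0 0 0 .02;0.0005 0 0.0095 0 0 0 .02")

```text
clock: 40.4
ee_pos: [0.427, 0.1251, 0.1235]
tool_rot: [[-1.0, 0.0, 0.001], [0.0, 1.0, 0.0], [-0.001, 0.0, -1.0]]
force: [-2.7, -1.5, 6.6]
finger_gap: 0.378
gripper_force: 50.0
```

Contact came at exactly the seated height. Release, back off and check both towers.

>>> play_rows(commands="0 0 0 0 0 0 .04;0 0 0 0 0 0 .06;0 0 0 0 0 0 .06;0 0 0 0 0 0 .06;0 0 0 0 0 0 .06;0 0 -0.015 0 0 0 .06;0 0 -0.045 0 0 0 .07;0 0 -0.08 0 0 0 .093;-0.02 -0.03 -0.12 0 0 0 .093;-0.05 -0.07 -0.15 0 0 0 .093;-0.08 -0.11 -0.15 0 0 0 .093;-0.08 -0.125 -0.15 0 0 0 .093;-0.08 -0.125 -0.15 0 0 0 .093;-0.08 -0.125 -0.15 0 0 0 .093;-0.08 -0.125 -0.15 0 0 0 .093")

```text
clock: 41.65
ee_pos: [0.5065, 0.0001, 0.2722]
tool_rot: [[-1.0, 0.001, -0.001], [0.001, 1.0, 0.0], [0.001, 0.0, -1.0]]
force: [0.1, -0.5, -0.0]
finger_gap: 0.998
gripper_force: 0.0
```

```bash
python3 - <<'E'
from h import *
o,c,im=snap('wrist','w17');print(o['ee_pos'],o['clock'])
print('RS',circ(im,c,(.427,.126),.146,.038)[0]);print('RM',circ(im,c,(.427,.126),.108,.052)[0]);print('st',circ(im,c,(.427,.126),.014,.096)[0])
_,_,s=snap('side','s17');_,_,sc=snap('scene','sc17')
I=cv2.INTER_CUBIC
cv2.imwrite('pics/c17.png',np.vstack([np.hstack([cv2.resize(s[190:320,290:420],(390,300),interpolation=I),cv2.resize(sc[170:320,210:360],(390,300),interpolation=I)]),np.hstack([cv2.resize(im,(390,292)),cv2.resize(rect(im,c,(.427,.126),.108,.05),(195,292)),cv2.resize(rect(im,c,(.423,-.11),.104,.05),(195,292))])]))
E
```

```text
[5.06454619e-01 1.02055104e-04 2.72203483e-01] 41.65
RS [(np.float32(0.4266), np.float32(0.1239), np.float32(38.4))]
RM [(np.float32(0.4261), np.float32(0.1359), np.float32(49.4))]
st [(np.float32(0.4284), np.float32(0.1246), np.float32(96.2)), (np.float32(0.4309), np.float32(0.1254), np.float32(101.2)), (np.float32(0.4256), np.float32(0.1249), np.float32(91.2))]
```

View pics/c17.png

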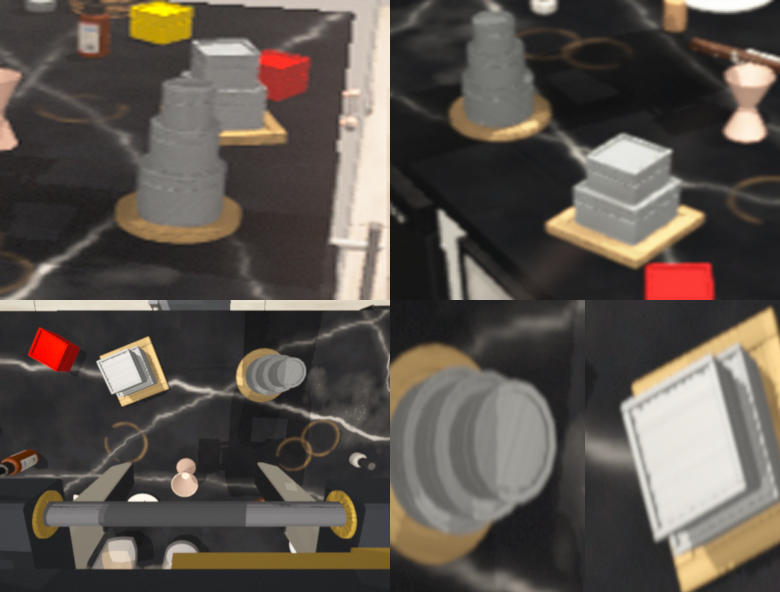

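Both towers stand upright and concentric, the top tin sits at its expected height, and the jigger, stopper and bottle are untouched. Handing in.

```bash
python3 -c "
from bench import r
print(r.hand_in())"
```

```text
the job is handed in; nothing more can be done
None
```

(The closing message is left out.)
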